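Start the incubation run

TASK

Start the incubation: with a light fingertip press push the green key on the white heater fully in, then the blue key on the grey shaker, then the yellow key on the timer, in that order; each key stays in by itself. Do not press the red stop keys, do not pick up or shove the timer, leave the tubes, pipettes and everything else where they are, and finish with the hand clear.

Things in the scene. Friction and masses are not known exactly. Their poses are not given: they have to be found in the camera images.
- heater: dry-bath heater: low white box, 150 (x) x 130 (y) x 45 mm, fixed to the table, with a 20 mm high aluminium block with six tube holes on its rear half (top at 65 mm). Two tubes stand in it and reach 41 mm above the white panel. Origin: centre of the underside; its front, with the keys, towards the robot at yaw 0; x points away from the front, y to the left as seen from the front. On the front panel: round green start key at (-48, 32) mm, round red stop key at (-48, -32) mm
- heater_key_top (a point): centre of the top of the green key of the heater; key 26 mm across, 12 mm proud of the panel when out (top 57 mm above the table), top 6 mm proud when fully in. Moves with the key. The cap is springy rubber: it gives about 1 mm for each 3 N and comes back
- heater_key (a joint): travel of the green key, m: 0 = out, 0.006 = fully in. Slides straight down against about 2.5 N to its stop at 6 mm and stays where it is left
- shaker: plate shaker: low grey box, 150 (x) x 130 (y) x 40 mm, fixed to the table, with a rack of small yellow pipette tips on its rear half (top at 70 mm). Origin: centre of the underside; its front, with the keys, towards the robot at yaw 0; x points away from the front, y to the left as seen from the front. On the front panel: round blue start key at (-48, 32) mm, round red stop key at (-48, -32) mm
- shaker_key_top (a point): centre of the top of the blue key of the shaker; key 26 mm across, 12 mm proud of the panel when out (top 52 mm above the table), 6 mm proud when fully in. Moves with the key. The cap is springy rubber: it gives about 1 mm for each 3 N and comes back
- shaker_key (a joint): travel of the blue key, m: 0 = out, 0.006 = fully in. Slides straight down against about 2.5 N to its stop at 6 mm and stays where it is left
- timer: bench timer: flat white box, 66 (x) x 115 (y) x 30 mm, 0.2 kg, lying loose on the table, with a dark display strip along its rear. Origin: centre of the underside; its front, with the keys, towards the robot at yaw 0; x points away from the front, y to the left as seen from the front. On its top: round yellow start key at (-12, 32) mm, round red stop key at (-12, -32) mm
- timer_key_top (a point): centre of the top of the yellow key of the timer; key 26 mm across, 12 mm proud of the top when out (42 mm above the table), 6 mm proud when fully in. Moves with the key. The cap is springy rubber: it gives about 1 mm for each 3 N and comes back
- timer_key (a joint): travel of the yellow key, m: 0 = out, 0.006 = fully in. Slides straight down against about 2.5 N to its stop at 6 mm and stays where it is left
- heater_stop (a joint): travel of the red stop key of the heater, m: 0 = out; same size as the start key, 64 mm to the right of it, springs back (1 to 3 N)
- shaker_stop (a joint): travel of the red stop key of the shaker, m: 0 = out; same size as the start key, 64 mm to the right of it, springs back (1 to 3 N)
- timer_stop (a joint): travel of the red stop key of the timer, m: 0 = out; same size as the start key, 64 mm to the right of it, springs back (1 to 3 N)
- tube_a: sample tube with an orange cap, 18 mm across the cap, 41 mm high, loose in a hole of the heater block; origin at its underside centre. A bystander
- tube_b: sample tube with a blue cap, 18 mm across the cap, 41 mm high, loose in a hole of the heater block; origin at its underside centre. A bystander
- pipette_a: white pipette with yellow parts lying on the table in front of the equipment, about 300 mm long (140 mm to the plunger end, 160 mm to the tip along its x), 28 mm wide, 26 mm high; origin at its underside, 140 mm from the plunger end. A bystander
- pipette_b: white pipette with blue parts lying on the table in front of the equipment, same size; origin at its underside, 140 mm from the plunger end. A bystander
- water: clear water bottle, 64 mm across, 200 mm high, standing behind the equipment on the left; origin at its underside centre. A bystander
- can: green drinks can, 66 mm across, 115 mm high, standing behind the equipment; origin at its underside centre. A bystander
- falcon: white sample tube with a blue screw cap, 35 mm across, 114 mm high, standing behind the equipment; origin at its underside centre. A bystander
Mind the look-alikes: they are no part of the job. Of the things like the timer, leave any that is pink or turquoise; of the rest the larger one is meant.

How it is judged:
On the way, in this order (a step that is already met when the one before it is completed fails the run):
1. the green key of the heater is in (at least 4 of its 6 mm) (value of joint heater_key above 0.004 m), for 0.1 s.
2. the blue key of the shaker is in (at least 4 of its 6 mm) (value of joint shaker_key above 0.004 m), for 0.1 s.
3. the yellow key of the timer is in (at least 4 of its 6 mm) (value of joint timer_key above 0.004 m), for 0.1 s.
At the end, for the whole second after the job is handed in: the green, blue and yellow keys are all in by at least 4 of their 6 mm, the red keys are out (within 1 mm), the timer lies flat and at rest on the table within 20 mm of where it was, and every bystander is within 20 mm of where it was (value of joint each of heater_key, shaker_key, timer_key above 0.004 m and value of joint each of heater_stop, shaker_stop, timer_stop below 0.001 m and distance of each of timer, tube_a, tube_b, pipette_a, pipette_b, water, can, falcon from where it was at the start of the episode below 0.02 m and height (world z) of timer below 0.006 m and angle between timer's own z axis and vertical below 0.1 rad and linear speed of timer below 0.02 m/s); the robot touches nothing.
It fails at once if a key is pressed out of order (more than 2 mm in before the key ahead of it is in by 4 mm) ((value of joint shaker_key above 0.002 m and value of joint heater_key below 0.004 m) or (value of joint timer_key above 0.002 m and value of joint shaker_key below 0.004 m)).
It fails at once if a red stop key is pressed (more than 2 mm) (value of joint any of heater_stop, shaker_stop, timer_stop above 0.002 m).
It fails at once if a device is pushed with more than 20 N (contact force between any of the arm, the fingers and heater above 20 N or contact force between any of the arm, the fingers and shaker above 20 N or contact force between any of the arm, the fingers and timer above 20 N).
It fails at once if the timer is lifted (6 mm), tipped (0.15 rad) or shifted (20 mm) (height (world z) of timer above 0.006 m or angle between timer's own z axis and vertical above 0.15 rad or distance of timer from where it was at the start of the episode above 0.02 m).
It fails at once if a bystander is moved more than 20 mm or knocked over (distance of any of tube_a, tube_b, pipette_a, pipette_b, water, can, falcon from where it was at the start of the episode above 0.02 m or angle between any of tube_a, tube_b, pipette_a, pipette_b, water, can, falcon's own z axis and vertical above 0.4 rad).
It also fails if it takes over 58 s, if anything falls off the work surface, if the arm or the gripper's body presses on something with over 40 N, if the wrist force passes 120 N, or if a joint passes its speed limit or range.

ROBOT

A 6-joint arm with a two-finger parallel gripper is mounted at the origin on the work surface. World frame = base frame: x ahead of the robot, y to its left, z up, the work surface at z = 0. Lengths are in m, angles in rad, forces in N, time in s.
With the tool pointing down it reaches from about 0.35 to 0.775 m from the base axis. Payload 5.5 kg.
Tool frame: the origin (TCP) lies on the centre line of the jaws, within the pads' length; the fingertips stand 17 mm ahead of it and the grasp point (between the pads) lies 2 mm behind it (robot.finger_overhang is the distance from the TCP to the fingertips, in m); z points along the fingers, y is the line along which they close (so a half turn about z gives the same grasp; the last joint's range is limited). The gripper opens to 85 mm and grips with 20 to 120 N. Pads are 22 mm wide; open, the fingers measure 114 mm over their backs; the gripper's body (76 mm by 85 mm) begins 54 mm behind the grasp point. The pads swing forward as they close: fully open they stand 13 mm farther back than shut.
Start: joints at [-1.277, 0.313, 0.046, 1.304, 0, 1.431], TCP at [0.242, -0.522, 0.248] pointing down, gripper open.
Joint ranges: [-2.76, 2.76], [-0.86, 1.69], [-1.03, 1.26], [-2.2, 2.34], [-1.47, 1.5], [-3.14, 3.14]. Speed limits (rad/s): [2.57, 2.57, 3.14, 3.14, 3.14, 3.14].

INTERFACE

Orientations are given as a rotation vector (axis times angle).
In Python, from station import state, cams, ticket, robot gives the robot as it stands.
- The arm moves only by the tool move_arm, never from a script. Its argument "deltas" is text: rows parted by semicolons, each of 7 numbers parted by spaces: the shift along the tool's x, y, z in mm, then the turn, a rotation vector about the tool's x, y, z in degrees, then the finger opening in mm, from 0 to 85.4. A call has 1 to 10 rows; each row shifts and turns the commanded pose from where the row before left it, along the tool's axes as they then stand; what a row does not reach is not made up. A row lasts 1/12 s, in which the tool goes at most 41.7 mm and 7.16 degrees, less where a joint would pass 70% of its speed; a pose out of reach is approached as far as the arm can. A call is refused whole if a number of a shift passes 41.7 or a number of a turn 7.16, either way. A call with a gripper value outside its range is refused whole. The fingers move at their own pace and stop on an object; "newtons" is the grip in N (left out, the last holds). Time passes only in rows, so rows that do not move let the fingers close. It gives the time, the measured TCP pose, the force, the opening and the grip force at its end, in the units of the state.
- state(): the state, without advancing time (a new reading comes with each control period).
- cams.capture(name): name is "scene" or "top"; returns a dict with "img" (400x640x3 uint8, red, green, blue), "fovy" (degrees; the focal length in pixels is half the picture's height over the tangent of half this angle, whatever the lens; pixels are square), "cx", "cy" (the principal point, pixels), "dist" ([k1, k2, p1, p2, k3] as OpenCV has them; the pictures are not rectified), "R" (3x3) and "t" (3): a world point X has camera coordinates R X + t. Camera axes: x right, y down, z forward; pixel columns grow to the right and rows downward; lengths in m; the calibration is good to about 2 mm. A picture is of the moment at which its call begins. There is no depth.
- ticket.finish_job(): hands the job in; it is judged then, once.
The state is a dict: "clock": time; "qpos": joint angles; "qd": joint speeds; "effort": joint torques, N m; "tcp_pos": TCP position; "ee_rot": TCP orientation; "wrist_force": force on the tool from outside, world axes, zero at the start; "moment": the same for the moment, N m; "gripper_width": opening from 0.0 (shut) to 1.0 (fully open); "gripper_force": force on a finger pad.
Only numpy, scipy, OpenCV 4.12 (cv2) and the standard library are available. Lean on these libraries where they do the work, as an engineer would, in place of code of your own. Each camera call takes 0.05 s, during which the arm holds its last target. There are 200 camera calls.

## Working session

There is one attempt and no reset: what is moved stays moved. The work goes in short steps, Python scripts to look and compute and a tool call to move; the robot and the scene stay as the last step left them, time stands still between calls to the robot, and variables do not carry over. Pictures are saved under pics/ and viewed, at most 10 in all, crops included, and the job is handed in when it is done.

Besides the shell and the picture viewer there is one more tool, called after "Request:" as name(argument=value, ...), one argument or row to a line, values as JSON. move_arm: Moves the arm, as the interface text tells. Its arguments: {"type":"object","properties":{"deltas":{"type":"string"},"newtons":{"type":"number"}},"required":["deltas"]}

```bash
mkdir -p pics; cat > h.py <<'E'
import numpy as np, cv2
from station import state,cams,ticket,robot
def K(c):
    f=c["img"].shape[0]/2/np.tan(np.radians(c["fovy"])/2)
    return np.array([[f,0,c["cx"]],[0,f,c["cy"]],[0,0,1.]])
def px2w(c,uv,z):
    n=cv2.undistortPoints(np.array([[uv]],float),K(c),np.array(c["dist"],float))[0,0]
    R=np.array(c["R"]);t=np.array(c["t"]);d=R.T@[n[0],n[1],1];o=-R.T@t
    return o+d*(z-o[2])/d[2]
def save(n,img): cv2.imwrite("pics/"+n,cv2.cvtColor(img,cv2.COLOR_RGB2BGR))
E
python3 - <<'E'
from h import *
for n in("scene","top"):
    c=cams.capture(n);save(n+"0.png",c["img"]);print(n,-np.array(c["R"]).T@c["t"])
s=state();print(s["clock"],s["tcp_pos"],s["ee_rot"],s["wrist_force"],s["gripper_width"])
E
```

```text
scene [ 1.03057063 -0.60938328  0.74911873]
top [ 0.40609975 -0.0657279   0.95921141]
0.1 [ 0.24156244 -0.52135598  0.24751251] [-3.06645252e+00 -6.75661944e-01  1.29943677e-04] [-0.38264944  0.48786531 -1.15306617] 0.997326445440694
```

View pics/scene0.png

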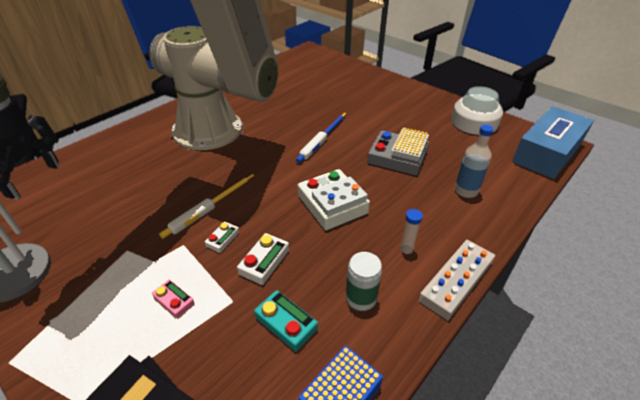

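View pics/top0.png

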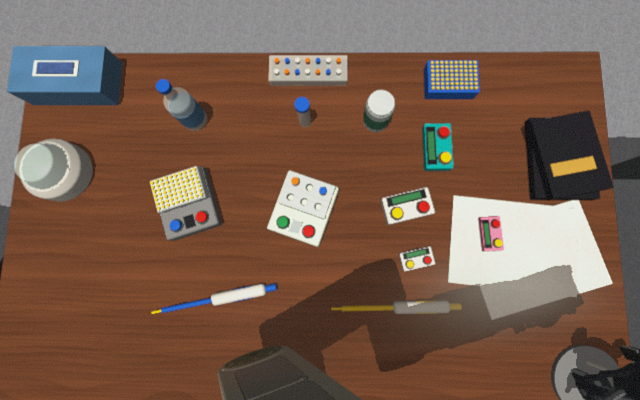

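The top view shows the heater's green key near (283,222), the shaker's blue key near (176,226), and the larger white timer's yellow key near (397,213). The smaller white timer at (417,259) is the look-alike. Next I'll enlarge this area.

```bash
python3 - <<'E'
from h import *
c=cams.capture("top");im=c["img"]
a=cv2.resize(im[190:250,150:220],None,fx=5,fy=5,interpolation=2)
b=cv2.resize(im[190:250,260:330],None,fx=5,fy=5,interpolation=2)
d=cv2.resize(im[180:240,375:445],None,fx=5,fy=5,interpolation=2)
save("crop1.png",np.vstack([np.hstack([a,b]),np.hstack([d,d*0])]))
hsv=cv2.cvtColor(im,cv2.COLOR_RGB2HSV)
def blob(lo,hi,uv):
    m=cv2.inRange(hsv,lo,hi);n,l,st,ce=cv2.connectedComponentsWithStats(m)
    k=min(range(1,n),key=lambda i:np.hypot(*(ce[i]-uv))+(99 if st[i,4]<40 else 0));return ce[k],st[k]
red=(0,150,80),(8,255,255)
for n,r,uv,z in[("green",((45,100,40),(85,255,255)),(283,222),.057),("hred",red,(308,231),.057),("blue",((100,150,60),(125,255,255)),(176,226),.052),("sred",red,(202,217),.052),("yel",((22,150,100),(35,255,255)),(397,213),.042),("tred",red,(423,207),.042)]:
    p,s=blob(*r,uv);print(n,p,s,px2w(c,p,z-0.001))
print(robot.finger_overhang)
E
```

```text
green [282.45744681 221.60638298] [277 217  12  11  94] [0.49380888 0.04725748 0.056     ]
hred [308.14583333 230.80208333] [303 226  11  11  96] [ 0.47323905 -0.01282637  0.056     ]
blue [175. 225.] [170 220  11  11  95] [0.48330194 0.30051375 0.051     ]
sred [200.91578947 216.38947368] [196 211  11  11  95] [0.50430572 0.24047946 0.051     ]
yel [396.82474227 212.75257732] [392 208  11  11  97] [ 0.51935055 -0.21955766  0.041     ]
tred [423.2 206.2] [418 201  11  11  90] [ 0.53555523 -0.28141557  0.041     ]
0.017
```

View pics/crop1.png

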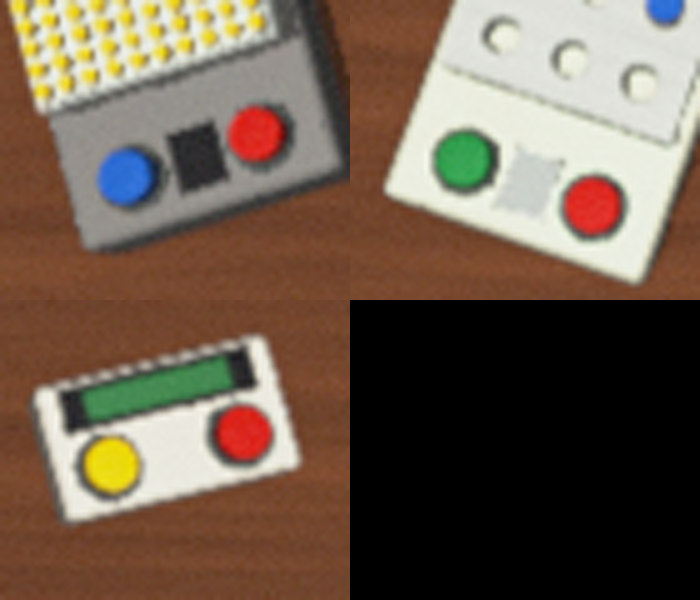

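Green is at (0.494, 0.047), blue at (0.483, 0.300) and yellow at (0.519, -0.220). The start-to-stop spacings come out at about 64 mm, which matches the spec. Moving to above the green key with the jaws closing.

Request:
move_arm(
  deltas="15 -13 3 0 0 0 0;29 -25.5 6 0 0 0 0;29 -25.5 6 0 0 0 0;29 -25.5 6 0 0 0 0;29 -25.5 6 0 0 0 0;29 -25.5 6 0 0 0 0;29 -25.5 6 0 0 0 0;29 -25.5 6 0 0 0 0;29 -25.5 6 0 0 0 0;29 -25.5 6 0 0 0 0",
  newtons=20,
)

```text
clock: 0.98
tcp_pos: [0.3904, -0.1839, 0.191]
ee_rot: [3.068, 0.675, 0.0]
wrist_force: [0.9, 0.4, 0.6]
gripper_width: 0.001
gripper_force: 0.0
```

```bash
cat > go.py <<'E'
from h import *
import sys
from scipy.spatial.transform import Rotation as Ro
T={"g":(.494,.047),"b":(.483,.3005),"y":(.5195,-.2195)}
s=state();p=np.array(T[sys.argv[1]]+(float(sys.argv[2]),));R=Ro.from_rotvec(s["ee_rot"])
up=(R.inv().apply([0,0,-1]));
print(s["clock"],s["tcp_pos"],s["ee_rot"],s["wrist_force"],s["gripper_width"])
print("delta mm",np.round(1000*R.inv().apply(p-s["tcp_pos"]),1),"tool-down axis",up)
E
python3 go.py g .10
```

```text
0.9833 [ 0.39038573 -0.18388947  0.19100009] [3.06795659e+00 6.75384475e-01 2.37207644e-04] [0.93910286 0.35435721 0.58847485] 0.0008908768980544728
delta mm [ 191.  -166.1   91. ] tool-down axis [-1.09761941e-04 -2.03840059e-04  9.99999973e-01]
```

Request:
move_arm(
  deltas="27 -23 9 0 0 0 0;27 -23 9 0 0 0 0;27 -23 9 0 0 0 0;27 -23 9 0 0 0 0;27 -23 9 0 0 0 0;27 -23 9 0 0 0 0;14 -13 9 0 0 0 0;10 -10 9 0 0 0 0;0 0 0 0 0 0 0;0 0 0 0 0 0 0",
)

```text
clock: 1.82
tcp_pos: [0.4906, 0.0391, 0.1186]
ee_rot: [-3.067, -0.679, 0.003]
wrist_force: [-0.8, -0.3, -0.2]
gripper_width: 0.001
gripper_force: 0.0
```

```bash
python3 go.py g .076; python3 - <<'E'
from h import *
for n,b in(("scene",(230,120,420,270)),("top",(220,150,410,300))):
    c=cams.capture(n);x,y,X,Y=b;save(n+"1.png",cv2.resize(c["img"][y:Y,x:X],None,fx=4,fy=4,interpolation=2))
E
```

```text
1.8167 [0.49061354 0.0391181  0.11856184] [-3.06711975 -0.67896816  0.00318667] [-0.78639683 -0.29969974 -0.2398312 ] 0.0007576767620883799
delta mm [ 6.5 -5.7 42.6] tool-down axis [1.93365273e-03 6.51859058e-04 9.99997918e-01]
```

View pics/scene1.png

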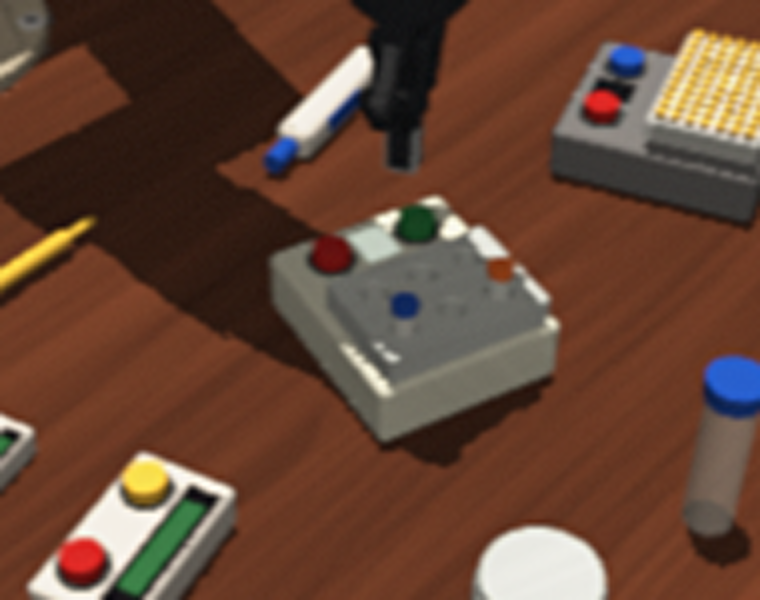

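The closed fingertips hang just above the green key, with clear space around them. Correcting the offset and descending to just above the key.

Request:
move_arm(
  deltas="6.5 -5.5 0 0 0 0 0;0 0 10 0 0 0 0;0 0 10 0 0 0 0;0 0 10 0 0 0 0;0 0 7 0 0 0 0;0 0 0 0 0 0 0;0 0 0 0 0 0 0;0 0 0 0 0 0 0",
)

```text
clock: 2.58
tcp_pos: [0.4949, 0.0461, 0.0822]
ee_rot: [3.068, 0.676, -0.0]
wrist_force: [-0.6, -0.2, -0.2]
gripper_width: 0.003
gripper_force: 0.0
```

```bash
python3 go.py g .068
```

```text
2.5833 [0.49490242 0.04611566 0.08223329] [ 3.06799528e+00  6.75758481e-01 -3.15940812e-04] [-0.59706407 -0.20035184 -0.18549922] 0.0026298807454181662
delta mm [-0.4 -1.2 14.2] tool-down axis [ 2.08745464e-04 -1.26502006e-05  9.99999978e-01]
```

Request:
move_arm(
  deltas="0 -1 5 0 0 0 0;0 0 3 0 0 0 0;0 0 2 0 0 0 0;0 0 1 0 0 0 0;0 0 0 0 0 0 0;0 0 0 0 0 0 0",
)

```text
clock: 3.08
tcp_pos: [0.4947, 0.0472, 0.0715]
ee_rot: [3.068, 0.676, 0.001]
wrist_force: [-0.2, 1.3, 1.6]
gripper_width: 0.002
gripper_force: 0.7
```

Request:
move_arm(
  deltas="0 0 1 0 0 0 0;0 0 1 0 0 0 0;0 0 0 0 0 0 0;0 0 0 0 0 0 0",
)

```text
clock: 3.42
tcp_pos: [0.4947, 0.0472, 0.0694]
ee_rot: [3.068, 0.676, 0.001]
wrist_force: [0.2, 0.1, 1.6]
gripper_width: -0.002
gripper_force: 1.0
```

Request:
move_arm(
  deltas="0 0 1 0 0 0 0;0 0 1 0 0 0 0;0 0 0 0 0 0 0;0 0 0 0 0 0 0",
)

```text
clock: 3.75
tcp_pos: [0.4946, 0.0472, 0.0673]
ee_rot: [3.068, 0.676, 0.001]
wrist_force: [0.8, 1.2, 2.1]
gripper_width: -0.002
gripper_force: 1.1
```

Request:
move_arm(
  deltas="0 0 1 0 0 0 0;0 0 0 0 0 0 0;0 0 0 0 0 0 0",
)

```text
clock: 4.0
tcp_pos: [0.4947, 0.0472, 0.0665]
ee_rot: [3.068, 0.676, 0.001]
wrist_force: [0.8, 0.9, 5.0]
gripper_width: -0.003
gripper_force: 2.2
```

Request:
move_arm(
  deltas="0 0 1 0 0 0 0;0 0 0 0 0 0 0;0 0 0 0 0 0 0",
)

```text
clock: 4.25
tcp_pos: [0.4947, 0.0472, 0.0657]
ee_rot: [3.068, 0.676, 0.001]
wrist_force: [-1.1, 0.1, 6.9]
gripper_width: 0.005
gripper_force: 3.4
```

The force climbs about 3 N per mm at the stop, so green is fully in. Lifting and moving to blue.

Request:
move_arm(
  deltas="0 0 -15 0 0 0 0;0 0 -25 0 0 0 0;0 0 -15 0 0 0 0;0 0 0 0 0 0 0",
)

```text
clock: 4.58
tcp_pos: [0.4958, 0.0469, 0.1227]
ee_rot: [3.066, 0.676, 0.005]
wrist_force: [-0.2, 0.4, -0.1]
gripper_width: 0.005
gripper_force: 0.0
```

```bash
python3 go.py b .1
```

```text
4.5833 [0.49583746 0.04686361 0.12274758] [3.06638577 0.67559623 0.00522861] [-0.2304952   0.40409171 -0.13784212] 0.005036601818027731
delta mm [  94.9 -235.6   22.5] tool-down axis [-0.00289529 -0.00233735  0.99999308]
```

Request:
move_arm(
  deltas="7 -18 0 0 0 0 0;12 -30 0 0 0 0 0;13 -32 0 0 0 0 0;13 -32 0 0 0 0 0;13 -32 0 0 0 0 0;13 -32 0 0 0 0 0;13 -32 5 0 0 0 0;8 -20 10 0 0 0 0;3 -7.5 5 0 0 0 0;0 0 0 0 0 0 0",
)

```text
clock: 5.42
tcp_pos: [0.4797, 0.3015, 0.0977]
ee_rot: [3.066, 0.68, -0.007]
wrist_force: [-1.0, -0.7, 0.2]
gripper_width: -0.003
gripper_force: 0.0
```

Request:
move_arm(
  deltas="0 0 5 0 0 0 0;0 0 5 0 0 0 0;0 0 5 0 0 0 0;0 0 0 0 0 0 0;0 0 0 0 0 0 0;0 0 0 0 0 0 0",
)

```text
clock: 5.92
tcp_pos: [0.482, 0.3001, 0.0855]
ee_rot: [3.068, 0.674, 0.001]
wrist_force: [-0.4, -0.5, 0.6]
gripper_width: 0.005
gripper_force: 0.0
```

```bash
python3 go.py b .063; python3 - <<'E'
from h import *
c=cams.capture("scene");save("s2.png",cv2.resize(c["img"][100:220,290:450],None,fx=4,fy=4,interpolation=2))
E
```

```text
5.9167 [0.4820321  0.30012168 0.08552018] [3.06828527e+00 6.74278705e-01 5.61060799e-04] [-0.42581041 -0.51285377  0.63946913] 0.004820232271651439
delta mm [ 1.   0.1 22.5] tool-down axis [-3.29129213e-04 -1.66487899e-04  9.99999932e-01]
```

View pics/s2.png

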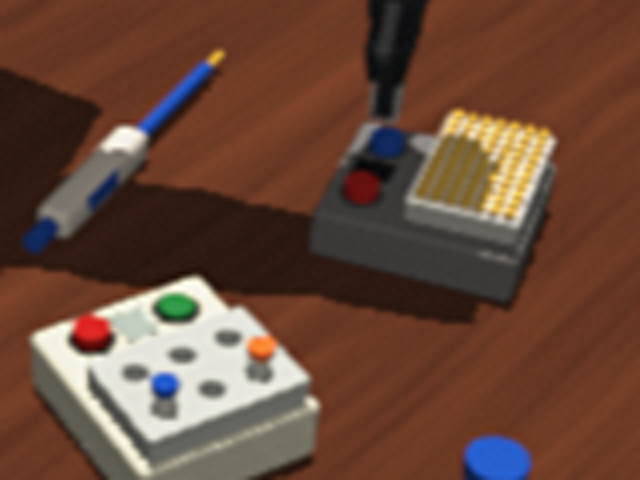

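The green key now sits flush-low beside the proud red one, and the fingertips are directly over the blue key. Pressing blue.

Request:
move_arm(
  deltas="1 0 6 0 0 0 0;0 0 5 0 0 0 0;0 0 3 0 0 0 0;0 0 2 0 0 0 0;0 0 1 0 0 0 0;0 0 1 0 0 0 0;0 0 1 0 0 0 0;0 0 0 0 0 0 0;0 0 0 0 0 0 0",
)

```text
clock: 6.72
tcp_pos: [0.4825, 0.3012, 0.0663]
ee_rot: [3.068, 0.676, -0.0]
wrist_force: [-1.0, -2.3, 1.5]
gripper_width: 0.003
gripper_force: 0.8
```

Request:
move_arm(
  deltas="0 0 1 0 0 0 0;0 0 1 0 0 0 0;0 0 0 0 0 0 0;0 0 0 0 0 0 0",
)

```text
clock: 7.05
tcp_pos: [0.4827, 0.3013, 0.0643]
ee_rot: [-3.068, -0.676, -0.0]
wrist_force: [-0.1, 0.9, 2.6]
gripper_width: 0.004
gripper_force: 1.0
```

Request:
move_arm(
  deltas="0 0 1 0 0 0 0;0 0 0 0 0 0 0;0 0 0 0 0 0 0",
)

```text
clock: 7.3
tcp_pos: [0.4827, 0.3013, 0.0633]
ee_rot: [-3.068, -0.676, -0.0]
wrist_force: [-0.5, -0.7, 2.0]
gripper_width: 0.001
gripper_force: 1.0
```

Request:
move_arm(
  deltas="0 0 1 0 0 0 0;0 0 1 0 0 0 0;0 0 0 0 0 0 0;0 0 0 0 0 0 0",
)

```text
clock: 7.63
tcp_pos: [0.4827, 0.3013, 0.0615]
ee_rot: [-3.068, -0.676, -0.001]
wrist_force: [-1.0, 0.0, 4.1]
gripper_width: 0.0
gripper_force: 2.3
```

Request:
move_arm(
  deltas="0 0 1 0 0 0 0;0 0 0 0 0 0 0;0 0 0 0 0 0 0",
)

```text
clock: 7.88
tcp_pos: [0.4827, 0.3013, 0.0607]
ee_rot: [-3.068, -0.676, -0.001]
wrist_force: [-1.7, -1.3, 6.7]
gripper_width: -0.003
gripper_force: 3.3
```

Blue is on its stop too. Lifting and moving to the timer.

Request:
move_arm(
  deltas="0 0 -15 0 0 0 0;0 0 -25 0 0 0 0;0 0 -18 0 0 0 0;0 0 0 0 0 0 0",
)

```text
clock: 8.22
tcp_pos: [0.4849, 0.3022, 0.1218]
ee_rot: [-3.067, -0.676, -0.01]
wrist_force: [0.4, 0.3, 0.9]
gripper_width: 0.0
gripper_force: 0.0
```

```bash
python3 go.py y .1
```

```text
8.2167 [0.48493496 0.30215726 0.12175   ] [-3.06705938 -0.67582893 -0.00966128] [0.42060058 0.25229033 0.91307057] 0.000464787887696241
delta mm [-188.   487.9   20.8] tool-down axis [-6.21078370e-03 -4.04743759e-04  9.99980631e-01]
```

Request:
move_arm(
  deltas="-6 16 0 0 0 0 0;-12 31 0 0 0 0 0;-12 31 0 0 0 0 0;-12 31 0 0 0 0 0;-12 31 0 0 0 0 0;-12 31 0 0 0 0 0;-12 31 0 0 0 0 0;-12 31 0 0 0 0 0;-12 31 0 0 0 0 0;-12 31 0 0 0 0 0",
)

```text
clock: 9.05
tcp_pos: [0.5027, -0.016, 0.1174]
ee_rot: [-3.068, -0.676, 0.001]
wrist_force: [0.7, 1.3, -0.3]
gripper_width: 0.003
gripper_force: 0.0
```

Request:
move_arm(
  deltas="-12 31 0 0 0 0 0;-12 31 0 0 0 0 0;-12 31 0 0 0 0 0;-12 31 0 0 0 0 0;-12 31 5 0 0 0 0;-9 23 8 0 0 0 0;-4 11 7 0 0 0 0;0 0 0 0 0 0 0;0 0 0 0 0 0 0;0 0 0 0 0 0 0",
)

```text
clock: 9.88
tcp_pos: [0.5158, -0.2153, 0.0977]
ee_rot: [-3.066, -0.677, 0.002]
wrist_force: [-0.2, -0.1, -0.8]
gripper_width: 0.003
gripper_force: 0.0
```

```bash
python3 go.py y .07
```

```text
9.8833 [ 0.5157915  -0.21530917  0.09774582] [-3.06632950e+00 -6.76911722e-01  1.71498773e-03] [-0.20947265 -0.12636239 -0.79145055] 0.0028667978102563793
delta mm [ 1.6  5.4 27.7] tool-down axis [7.57238090e-04 1.63689169e-03 9.99998374e-01]
```

Request:
move_arm(
  deltas="1.5 5.5 5 0 0 0 0;0 0 8 0 0 0 0;0 0 8 0 0 0 0;0 0 5 0 0 0 0;0 0 0 0 0 0 0;0 0 0 0 0 0 0;0 0 0 0 0 0 0",
)

```text
clock: 10.47
tcp_pos: [0.52, -0.2208, 0.0723]
ee_rot: [-3.068, -0.676, 0.0]
wrist_force: [0.6, -0.5, 0.3]
gripper_width: 0.002
gripper_force: 0.0
```

```bash
python3 go.py y .058; python3 - <<'E'
from h import *
c=cams.capture("scene");save("s3.png",cv2.resize(c["img"][200:300,190:350],None,fx=4,fy=4,interpolation=2))
E
```

```text
10.4667 [ 0.52001204 -0.22079879  0.07229661] [-3.06791207e+00 -6.76364389e-01  1.33234265e-04] [ 0.57229538 -0.49245413  0.26781109] 0.001523796981898916
delta mm [ 0.1 -1.4 14.3] tool-down axis [8.10787284e-05 2.62079431e-05 9.99999996e-01]
```

View pics/s3.png

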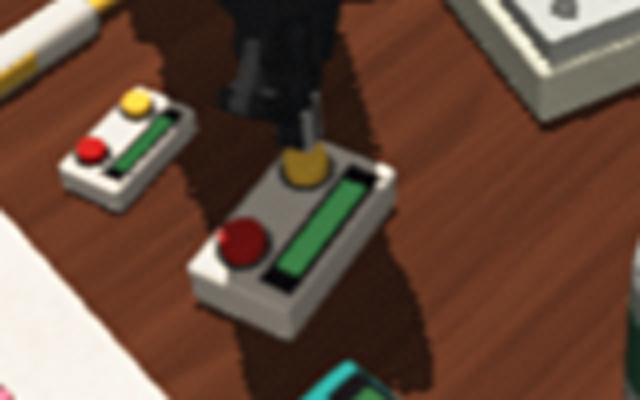

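The fingertips are just above the yellow key of the larger white timer. Pressing it.

Request:
move_arm(
  deltas="0 -1.5 6 0 0 0 0;0 0 4 0 0 0 0;0 0 2 0 0 0 0;0 0 1 0 0 0 0;0 0 1 0 0 0 0;0 0 1 0 0 0 0;0 0 1 0 0 0 0;0 0 0 0 0 0 0;0 0 0 0 0 0 0",
)

```text
clock: 11.27
tcp_pos: [0.5194, -0.2196, 0.0564]
ee_rot: [3.068, 0.676, -0.0]
wrist_force: [-0.5, 1.1, 1.5]
gripper_width: 0.003
gripper_force: 0.9
```

Request:
move_arm(
  deltas="0 0 1 0 0 0 0;0 0 1 0 0 0 0;0 0 0 0 0 0 0;0 0 0 0 0 0 0",
)

```text
clock: 11.6
tcp_pos: [0.5196, -0.2197, 0.0543]
ee_rot: [3.068, 0.676, 0.0]
wrist_force: [-0.6, 1.4, 1.9]
gripper_width: 0.009
gripper_force: 1.0
```

Request:
move_arm(
  deltas="0 0 1 0 0 0 0;0 0 0 0 0 0 0;0 0 0 0 0 0 0",
)

```text
clock: 11.85
tcp_pos: [0.5195, -0.2197, 0.0533]
ee_rot: [3.068, 0.676, 0.0]
wrist_force: [-0.1, 1.2, 2.1]
gripper_width: -0.001
gripper_force: 1.0
```

Request:
move_arm(
  deltas="0 0 1 0 0 0 0;0 0 1 0 0 0 0;0 0 0 0 0 0 0;0 0 0 0 0 0 0",
)

```text
clock: 12.18
tcp_pos: [0.5196, -0.2197, 0.0515]
ee_rot: [3.068, 0.676, 0.001]
wrist_force: [-0.5, 0.3, 4.2]
gripper_width: 0.0
gripper_force: 2.2
```

Request:
move_arm(
  deltas="0 0 1 0 0 0 0;0 0 0 0 0 0 0;0 0 0 0 0 0 0",
)

```text
clock: 12.43
tcp_pos: [0.5196, -0.2197, 0.0508]
ee_rot: [3.067, 0.676, 0.001]
wrist_force: [-1.1, 0.9, 6.4]
gripper_width: 0.001
gripper_force: 3.3
```

Request:
move_arm(
  deltas="0 0 -10 0 0 0 0;0 0 -20 0 0 0 0;0 0 -30 0 0 0 0;0 0 -30 0 0 0 0;0 0 -30 0 0 0 0;0 0 -20 0 0 0 0;0 0 0 0 0 0 0;0 0 0 0 0 0 0;0 0 0 0 0 0 0;0 0 0 0 0 0 0",
)

```text
clock: 13.27
tcp_pos: [0.5186, -0.2191, 0.1888]
ee_rot: [-3.066, -0.676, 0.003]
wrist_force: [0.2, 0.4, -0.1]
gripper_width: 0.0
gripper_force: 0.0
```

```bash
python3 - <<'E'
from h import *
c=cams.capture("scene");save("s4.png",cv2.resize(c["img"][110:300,190:440],None,fx=3,fy=3,interpolation=2))
E
```

```text
(no output)
```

View pics/s4.png

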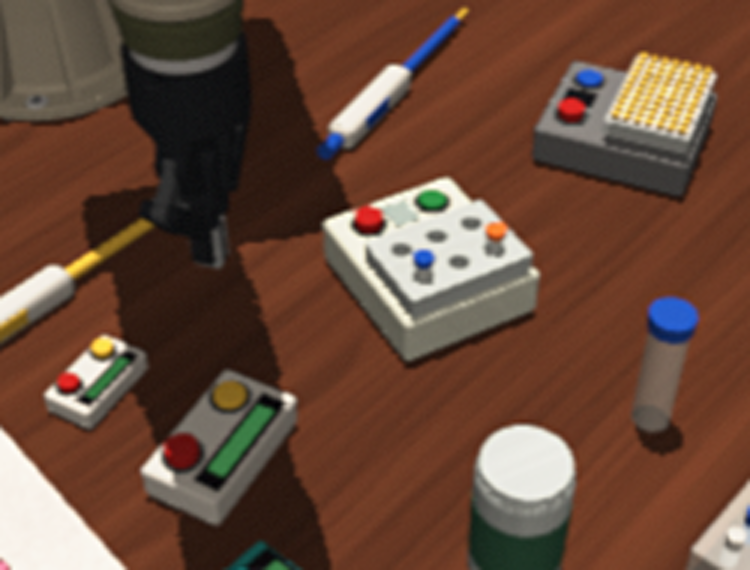

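The green, blue and yellow keys are all low, the red keys are proud, the timer and bystanders haven't moved, and the hand is clear. Handing the job in.

```bash
python3 -c "
from station import ticket
print(ticket.finish_job())"
```

```text
the job is handed in; nothing more can be done
None
```

I pressed the green, blue and yellow keys fully in, in that order, at about 7 N each; the last picture showed the red keys out, nothing displaced and the hand clear, and I handed the job in (no verdict was returned).

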